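# Clamp and cap the nail jar

### The job

Close up the open jar of glazing nails. First slide the jig's moving jaw up until the jar is held between both jaws, then take the larger of the two loose lids, put it on the jar and press it down until it is fully home all round. Keep the jar upright, leave it clamped, and leave the other things on the bench where they are.

Things in the scene. Friction and masses are not known exactly. Their poses are not given: they have to be found in the camera images.
- jig: Bench caliper jig, fixed to the table: aluminium base plate 120 (x) x 230 (y) x 10 mm thick, origin at the centre of its underside, z up. Its jaws close along its own y axis. The fixed steel jaw (60 mm wide in x, top 50 mm above the table) stands at the -y end, with its flat inner face at y = -80 mm. The sliding jaw, the same width and height (top 51 mm above the table), faces it from the +y side.
- jaw (a joint): Travel of the jig's sliding jaw in m: 0 fully open (its flat inner face at jig y = +40 mm), growing as it moves in the jig's -y direction towards the fixed jaw, to at most 0.075. The jaws' gap is 120 mm minus this value, so both jaws touch the 70 mm jar at 0.050. It slides with about 3 N of friction and stays where it is left; pushing the jar along takes some 4 to 7 N more.
- jaw_post (a point): Centre of the top of the sliding jaw's handle: an upright black post, 16 mm in diameter, on the jig's centre line 40 mm behind (+y of) the jaw's inner face. This point is 90 mm above the table; the post is bare from 24 mm above the table up. It can be pinched from above, or pushed.
- jar: Round white plastic jar, open on top, partly filled with steel nails, standing loose on the jig's base plate between the jaws; 70 mm diameter, 70 mm tall, wall 5 mm, about 0.5 kg. Origin at the centre of its underside, z up. A black rubber sealing ring (59 mm outside, 51 mm inside diameter) sits in its mouth and stands 7 mm proud of the rim.
- jar_rim (a point): Centre of the jar's mouth in the plane of the rim, 70 mm above the jar's underside. The rubber ring's top is 7 mm above this until it is pressed in.
- lid: The jar's lid, white plastic, loose on the table, right way up: below, a plug of 45 mm diameter, 10 mm high, lower edge bevelled; then a flange of 66 mm diameter, 6 mm thick; then a round upright knob of 24 mm diameter, 30 mm high. Total height 46 mm, about 90 g. Origin at the centre of the plug's underside, z up.
- lid_seat (a point): Centre of the underside of the lid's flange, 10 mm above the lid's origin. Set on the jar, the flange first rests on the rubber ring; pressing straight down on the knob with about 13 N pushes the ring 7 mm into the jar until the flange bears on the rim and this point meets the rim's centre. The ring does not spring back.
- lid_knob (a point): Centre of the top of the lid's knob, 46 mm above the lid's origin.
- small_lid: Bystander: a smaller lid of the same kind (flange 44 mm diameter, knob 16 mm diameter, total height 30 mm), which does not fit. Origin at the centre of its underside. Leave it.
- closed_jar: Bystander: a smaller closed jar, 56 mm diameter, 75 mm tall, beyond the jig. Origin at the centre of its underside.
- foil_roll: Bystander: roll of copper foil lying flat, 64 mm outside diameter, 12 mm high, left of and beyond the jig. Origin at the centre of its underside.
- wood_block: Bystander: wooden block 50 x 120 x 22 mm lying flat, right of and beyond the jig. Origin at the centre of its underside, long side along its y.
Things that resemble listed ones, but are neither listed nor needed, are in the scene too. What is shaped like the lid but yellow is not meant.

How it is judged:
By the outcome, as a careful person would: the job done as asked, in the order asked, and still so for the second after the job is handed in, with the robot touching nothing.
It also fails if it takes over 56 s, if anything falls off the work surface, if the arm or the gripper's body presses on something with over 40 N, if the wrist force passes 120 N, or if a joint passes its speed limit or range.

### The arm

A 6-joint arm with a two-finger parallel gripper is mounted at the origin on the work surface. World frame = base frame: x ahead of the robot, y to its left, z up, the work surface at z = 0. Lengths are in m, angles in rad, forces in N, time in s.
With the tool pointing down it reaches from about 0.4 to 0.825 m from the base axis. Payload 7 kg.
Tool frame: the origin (TCP) lies on the centre line of the jaws, within the pads' length; the fingertips stand 11 mm ahead of it and the grasp point (between the pads) lies 8 mm behind it; z points along the fingers, y is the direction in which the jaws open and shut (so a half turn about z gives the same grasp; the last joint's range is limited). The gripper opens to 88 mm and grips with 3 to 60 N. Pads are 19 mm wide; open, the fingers measure 130 mm over their backs; the gripper's body (78 mm by 193 mm) begins 47 mm behind the grasp point.
Start: joints at [1.437, 0.359, 0.012, 0, -1.224, -0.288], TCP at [0.276, 0.616, 0.238] pointing down, gripper open.
Joint ranges: [-3.07, 3.07], [-1.43, 2.12], [-1.02, 1.25], [-3.03, 1.67], [-3.05, -0], [-3.03, 3.03]. Speed limits (rad/s): [2.39, 2.39, 3.01, 3.14, 3.14, 3.14].

### API

Orientations are given as [roll, pitch, yaw] about the fixed x, y, z axes, in that order (R = Rz(yaw) Ry(pitch) Rx(roll)).
In Python, from station import * gives the robot as it stands.
- The arm moves only by the tool play_rows, never from a script. Its argument "targets" is a list of rows, each a list of 7 numbers: the turn, a rotation vector about the world's x, y, z in rad, then the shift along the world's x, y, z in m, then the opening, from 0 (shut) to 1 (fully open). A call has 1 to 12 rows; each row shifts and turns the pose as measured when the row begins; what a row does not reach is not made up. A row lasts 1/8 s, in which the tool goes at most 62.5 mm and 10.7 degrees, less where a joint would pass 70% of its speed; a pose out of reach is approached as far as the arm can. A call is refused whole if a number of a shift passes 0.0625 or a number of a turn 0.188, either way. A call with a gripper value outside its range is refused whole. The fingers move at their own pace and stop on an object; "grip_force" is the grip in N (left out, the last holds). Time passes only in rows, so rows that do not move let the fingers close. It gives the time, the measured TCP pose, the force and the opening at its end, in the units of the state.
- get_state(): the state, without advancing time (a new reading comes with each control period).
- grab_frame(name): name is "scene" or "side" or "wrist"; returns (picture, depth): 400x640x3 uint8, blue, green, red; 400x640 float32, m along the optical axis (not along the pixel's ray), 0 where there is no reading.
- camera_params(name): a dict with "camera_matrix" (3x3 intrinsics, pixels), "extrinsics" (4x4, takes a point from world to camera coordinates); the wrist camera has in their place "hand_eye" (4x4, takes a point from camera to tool coordinates, whose origin is the TCP and whose axes are the flange's). Camera axes: x right, y up, looking along -z (the intrinsics and any distortion apply to the point x, -y, -z); pixel columns grow to the right and rows downward; lengths in m; the calibration is good to about 2 mm. A picture is of the moment at which its call begins: read the wrist's pose just before it. camera_params takes no time and is no camera call.
- job_done(): hands the job in, once; it reports no verdict.
The state is a dict: "t": time; "q": joint angles; "qd": joint speeds; "joint_efforts": joint torques, N m; "eef_pos": TCP position; "ee_rot": TCP orientation; "force": force on the tool from outside, world axes, zero at the start; "moment": the same for the moment, N m; "width": finger opening in m.
Only numpy, scipy, OpenCV 4.12 (cv2) and the standard library are available. Lean on these libraries where they do the work, as an engineer would, in place of code of your own. Each camera call takes 0.05 s, during which the arm holds its last target.

## Working session

There is one attempt and no reset: what is moved stays moved. The work goes in short steps, Python scripts to look and compute and a tool call to move; the robot and the scene stay as the last step left them, time stands still between calls to the robot, and variables do not carry over. Pictures are saved under pics/ and viewed, and the job is handed in when it is done.

Besides the shell and the picture viewer there is one more tool, called after "Call:" as name(argument=value, ...), one argument or row to a line, values as JSON. play_rows: Moves the arm, as the interface text tells. Its arguments: {"type":"object","properties":{"targets":{"type":"array","items":{"type":"array","items":{"type":"number"}}},"grip_force":{"type":"number"}},"required":["targets"]}

```bash
mkdir -p pics; ls; python3 - <<'E'
from station import *
import cv2,numpy as np
print(get_state())
for n in("scene","side"):
    p,d=grab_frame(n); cv2.imwrite(f"pics/{n}1.png",p); np.save(f"pics/{n}1.npy",d); print(n,camera_params(n))
print(camera_params("wrist"))
E
```

```text
pics
{'t': 0.0, 'q': array([ 1.43711722e+00,  3.59371888e-01,  1.10645382e-02, -3.41752750e-04,
       -1.22408035e+00, -2.88116791e-01]), 'qd': array([-1.65549383e-04,  1.57501640e-03, -5.72491591e-04,  9.26738511e-05,
        1.06921824e-03, -1.70690576e-04]), 'joint_efforts': array([ 1.62910026e-03, -5.82714415e+01,  2.93058836e+01,  6.99696198e+00,
        6.97512121e-03, -1.62443766e-04]), 'eef_pos': array([0.27616886, 0.61541207, 0.23663635]), 'ee_rot': array([ 3.13997559e+00, -1.44197786e-04, -4.21912172e-01]), 'force': array([ 0.08201107,  0.2210216 , -0.78361942]), 'moment': array([-0.03978601, -0.0149412 ,  0.04014692]), 'width': 0.08730730759731485}
scene {'camera_matrix': array([[447.96095236,   0.        , 326.53801151],
       [  0.        , 447.96095236, 194.93774565],
       [  0.        ,   0.        ,   1.        ]]), 'extrinsics': array([[ 0.53774714,  0.84307869, -0.00680764, -0.24062019],
       [-0.62854286,  0.40626362,  0.66323731,  0.31404991],
       [ 0.56192694, -0.35237508,  0.74837819, -1.76258731],
       [ 0.        ,  0.        ,  0.        ,  1.     
[... 272 characters left out ...]
29765404,  0.6157835 ,  0.72952913, -0.16718846],
       [-0.29501872, -0.66743207,  0.68373853, -1.20771239],
       [ 0.        ,  0.        ,  0.        ,  1.        ]])}
{'camera_matrix': array([[340.76423715,   0.        , 321.83987164],
       [  0.        , 340.76423715, 202.02757732],
       [  0.        ,   0.        ,   1.        ]]), 'hand_eye': array([[-9.20340032e-05,  9.63859805e-01,  2.66409961e-01,
         7.23460667e-02],
       [ 9.99999992e-01,  6.62347065e-05,  1.05825740e-04,
        -7.46433992e-04],
       [ 8.43555913e-05,  2.66409968e-01, -9.63859804e-01,
        -1.47071718e-01],
       [ 0.00000000e+00,  0.00000000e+00,  0.00000000e+00,
         1.00000000e+00]])}
```

View pics/scene1.png

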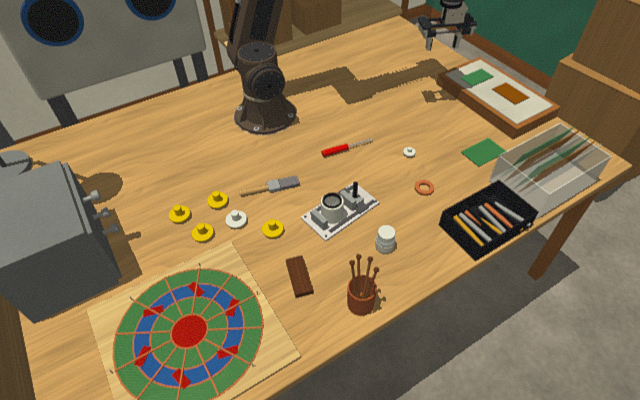

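View pics/side1.png

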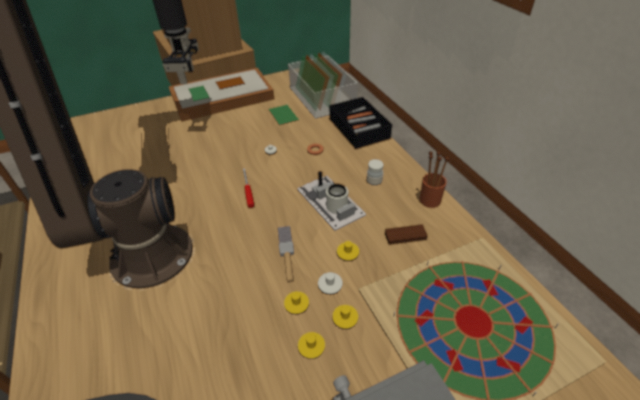

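The scene image shows the jig at about (341,208) with the jar at (332,205) and the post at (355,188). There are white lids at (236,219) and (409,152), and yellow lids at (180,214), (218,200), (203,232) and (272,228). The lid at (236,219) should be the larger white one. I'll measure it and check with enlarged crops.

```bash
cat > h.py <<'E'
import numpy as np,cv2
from station import *
def cloud(name,d,st=None):
    c=camera_params(name);K=c["camera_matrix"];v,u=np.mgrid[0:400,0:640]
    P=np.stack([(u-K[0,2])/K[0,0]*d,-(v-K[1,2])/K[1,1]*d,-d],-1)
    if name=="wrist":
        from scipy.spatial.transform import Rotation as R
        H=c["hand_eye"];P=P@H[:3,:3].T+H[:3,3]
        return P@R.from_euler("xyz",st["ee_rot"]).as_matrix().T+st["eef_pos"]
    E=c["extrinsics"];return (P-E[:3,3])@E[:3,:3]
E
python3 - <<'E'
from h import *
for n,boxes in(("scene",{"lid":(219,203,253,235),"small":(398,143,420,161),"jig":(295,170,390,245)}),("side",{"lid":(313,268,347,298),"small":(260,141,282,158),"jig":(292,165,370,232)})):
    p=cv2.imread(f"pics/{n}1.png");d=np.load(f"pics/{n}1.npy");P=cloud(n,d);print(n)
    for k,(a,b,c,e) in boxes.items():
        q=P[b:e,a:c].reshape(-1,3);col=p[b:e,a:c].reshape(-1,3).astype(int)
        print(k,"table z",np.median(q[:,2]).round(4))
        wh=(col.min(1)>110)&(col.max(1)-col.min(1)<40)
        s=q[wh&(q[:,2]>.004)]
        if k!="jig":
            print("  flange ext",s.min(0).round(3),s.max(0).round(3),"mean",s.mean(0).round(4)); t=q[q[:,2]>s[:,2].max()-.008];print("  top",t.mean(0).round(4),len(t))
        else:
            for lo,hi in((.006,.014),(.046,.056),(.074,.09),(.085,.1)):
                t=q[(q[:,2]>lo)&(q[:,2]<hi)];print("  ",lo,hi,len(t),t.mean(0).round(4),t.min(0).round(3),t.max(0).round(3))
            if 1:
                t=q[(q[:,2]>.005)&(q[:,2]<.015)][:,:2].astype(np.float32);print(cv2.minAreaRect(t))
p=cv2.imread("pics/scene1.png");a=cv2.resize(p[170:250,290:400],None,fx=5,fy=5,interpolation=2)
cv2.imwrite("pics/crop1.png",a)
b=np.hstack([cv2.resize(p[190:250,160:290],(400*13//12,200),interpolation=2),cv2.resize(p[130:175,375:445],(311,200),interpolation=2)]);cv2.imwrite("pics/crop2.png",b)
E
```

```text
scene
lid table z 0.0045
  flange ext [ 0.396 -0.546  0.006] [ 1.317 -0.291  1.109] mean [ 0.4367 -0.3256  0.0283]
  top [ 1.3172 -0.5458  1.1092] 5
small table z 0.0046
  flange ext [ 0.464 -0.546  0.004] [1.317 0.347 1.109] mean [0.4955 0.3122 0.0341]
  top [ 1.3172 -0.5458  1.1092] 1
jig table z 0.005
   0.006 0.014 1077 [ 0.5643 -0.0205  0.0094] [ 0.341 -0.196  0.006] [0.725 0.199 0.014]
   0.046 0.056 330 [ 0.6004 -0.0508  0.0518] [ 0.532 -0.125  0.046] [0.778 0.037 0.056]
   0.074 0.09 370 [ 0.6425 -0.0333  0.081 ] [ 0.54  -0.097  0.074] [0.776 0.039 0.09 ]
   0.085 0.1 123 [ 0.5728 -0.0459  0.0891] [ 0.542 -0.097  0.085] [0.605 0.043 0.095]
((0.5512499213218689, -0.00650671124458313), (0.31988248229026794, 0.3151156008243561), 57.007049560546875)
side
lid table z 0.001
  flange ext [ 0.158 -0.917  0.011] [ 0.46  -0.291  0.939] mean [ 0.4235 -0.3307  0.0255]
  top [ 0.1581 -0.9174  0.939 ] 4
small table z -0.0002
  flange ext [ 0.158 -0.917  0.011] [0.503 0.346 0.939] mean [0.4756 0.3049 0.0309]
  top [ 0.1581 -0.9174  0.939 ] 3
jig table z 0.0009
   0.006 0.014 769 [ 0.5539 -0.0476  0.0099] [ 0.494 -0.147  0.006] [0.729 0.094 0.014]
   0.046 0.056 248 [ 0.5751 -0.0568  0.0501] [ 0.531 -0.127  0.046] [0.732 0.032 0.056]
   0.074 0.09 215 [ 0.5702 -0.0559  0.0815] [ 0.54  -0.098  0.074] [0.731 0.043 0.09 ]
   0.085 0.1 57 [ 0.5702 -0.0404  0.0874] [ 0.544 -0.091  0.085] [0.602 0.043 0.092]
((0.5819090008735657, -0.025718659162521362), (0.318970650434494, 0.2371067851781845), 2.7331063747406006)
```

View pics/crop1.png

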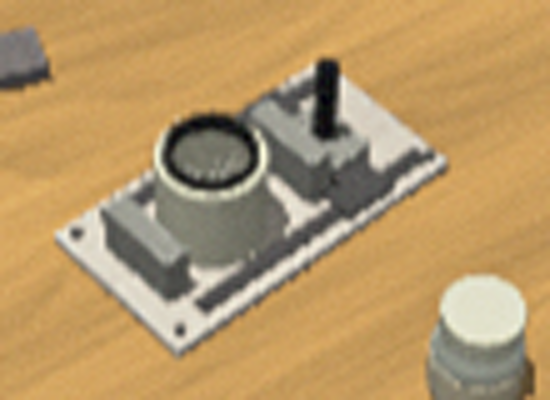

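View pics/crop2.png

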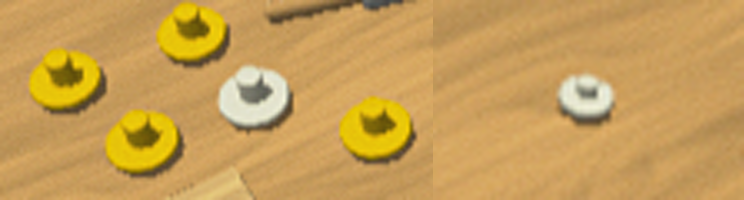

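The crops confirm it. The large white lid is at scene (236,219), about world (0.43,-0.33). The white one at (409,152) is clearly smaller and the rest are yellow. Next I move over the jig to measure it with the wrist camera.

Call:
play_rows(
  targets=[
    [0, 0, -0.1, 0.025, -0.05, 0, 1],
    [0, 0, -0.1, 0.025, -0.05, 0, 1],
    [0, 0, -0.1, 0.025, -0.05, 0, 1],
    [0, 0, -0.1, 0.025, -0.05, 0, 1],
    [0, 0, -0.1, 0.025, -0.05, 0, 1],
    [0, 0, -0.1, 0.025, -0.05, 0, 1],
    [0, 0, -0.1, 0.025, -0.05, 0, 1],
    [0, 0, -0.1, 0.025, -0.05, 0, 1],
    [0, 0, -0.1, 0.025, -0.05, 0, 1],
    [0, 0, -0.1, 0.025, -0.05, 0, 1],
    [0, 0, -0.1, 0.025, -0.05, 0, 1],
    [0, 0, -0.1, 0.025, -0.05, 0, 1],
  ],
)

```text
t: 1.6
eef_pos: [0.579, -0.0025, 0.2323]
ee_rot: [3.135, -0.001, -1.654]
force: [0.6, 0.6, -0.5]
width: 0.0877
```

```bash
python3 - <<'E'
from h import *
st=get_state();p,d=grab_frame("wrist");cv2.imwrite("pics/w1.png",p);np.save("pics/w1.npy",d);np.save("pics/w1s.npy",np.r_[st["eef_pos"],st["ee_rot"]])
print(st["eef_pos"],st["ee_rot"],st["q"])
E
```

```text
[ 0.57898153 -0.0025216   0.23234696] [ 3.13451508e+00 -1.39149909e-03 -1.65394778e+00] [ 0.33222833  0.20971445 -0.20674568 -0.00172552 -1.16137398 -0.41469225]
```

View pics/w1.png

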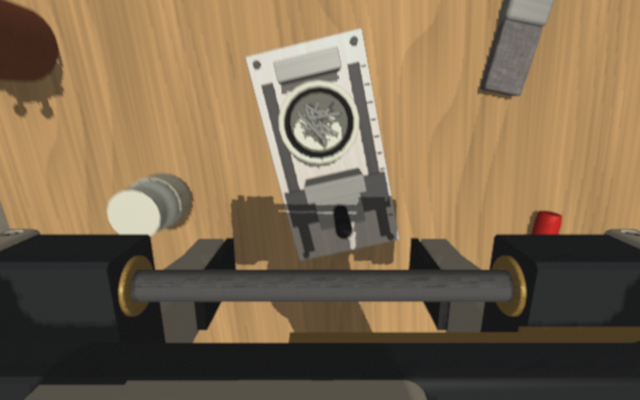

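The wrist image shows the plate corners near (247,57), (362,29), (398,240) and (304,260). The jar mouth is at (319,122) and the post at (343,220). I'll intersect rays with the known heights.

```bash
cat >> h.py <<'E'
def ray(name,px,z,pose=None):
    from scipy.spatial.transform import Rotation as R
    c=camera_params(name);K=c["camera_matrix"];px=np.atleast_2d(px).astype(float)
    D=np.stack([(px[:,0]-K[0,2])/K[0,0],-(px[:,1]-K[1,2])/K[1,1],-np.ones(len(px))],-1)
    if name=="wrist":
        H=c["hand_eye"];Rw=R.from_euler("xyz",pose[3:]).as_matrix()
        D=D@H[:3,:3].T@Rw.T;o=Rw@H[:3,3]+pose[:3]
    else:
        E=c["extrinsics"];D=D@E[:3,:3];o=-E[:3,:3].T@E[:3,3]
    return o+D*((z-o[2])/D[:,2])[:,None]
E
python3 - <<'E'
from h import *
ps=np.load("pics/w1s.npy");d=np.load("pics/w1.npy");st={"eef_pos":ps[:3],"ee_rot":ps[3:]}
p=cv2.imread("pics/w1.png")
c=ray("wrist",[(247,57),(362,29),(398,240),(304,260)],.01,ps);print(c.round(4));print(np.linalg.norm(np.roll(c,-1,0)-c,axis=1),c.mean(0))
P=cloud("wrist",d,st)
for px in((319,122),(270,45),(343,212),(341,225),(285,122),(354,122),(335,185),(305,65),(200,60)):print(px,P[px[1],px[0]].round(4),p[px[1],px[0]])
z=P[...,2];m=np.zeros_like(z,bool);m[20:230,240:410]=1
for lo,hi in((.076,.083),(.084,.092),(.046,.056)):
    s=P[m&(z>lo)&(z<hi)];print(lo,len(s),s.mean(0).round(4),s.min(0).round(4),s.max(0).round(4))
cr=cv2.resize(p[160:265,270:420],None,fx=5,fy=5,interpolation=2);cv2.imwrite("pics/w1c.png",cr)
cr=cv2.resize(p[20:175,235:385],None,fx=3.8,fy=3.8,interpolation=2);cv2.imwrite("pics/w1d.png",cr)
E
```

```text
[[ 0.6433 -0.129   0.01  ]
 [ 0.5266 -0.1452  0.01  ]
 [ 0.4965  0.0812  0.01  ]
 [ 0.6077  0.097   0.01  ]]
[0.11776223 0.22837186 0.11235967 0.22876645] [ 0.56852573 -0.02400272  0.01      ]
(319, 122) [ 0.5764 -0.0608  0.0443] [122 130 131]
(270, 45) [ 6.201e-01 -1.399e-01  1.000e-04] [100 149 189]
(343, 212) [0.5598 0.0292 0.0505] [19 19 18]
(341, 225) [0.5642 0.0291 0.0895] [24 23 24]
(285, 122) [ 0.6044 -0.0649  0.088 ] [57 64 65]
(354, 122) [ 0.5464 -0.0597  0.0798] [169 190 194]
(335, 185) [0.5658 0.0007 0.0505] [143 152 154]
(305, 65) [ 0.5847 -0.1121  0.0494] [175 186 188]
(200, 60) [ 6.938e-01 -1.316e-01  2.000e-04] [ 94 141 178]
0.076 1497 [ 0.5763 -0.0593  0.0797] [ 0.5425 -0.0947  0.0761] [0.6114 0.0372 0.0828]
0.084 1100 [ 0.5754 -0.0533  0.0869] [ 0.5475 -0.0889  0.084 ] [0.6061 0.034  0.0919]
0.046 2835 [ 0.5756 -0.0588  0.0505] [ 0.5356 -0.1239  0.0461] [0.6135 0.0379 0.0559]
```

View pics/w1c.png

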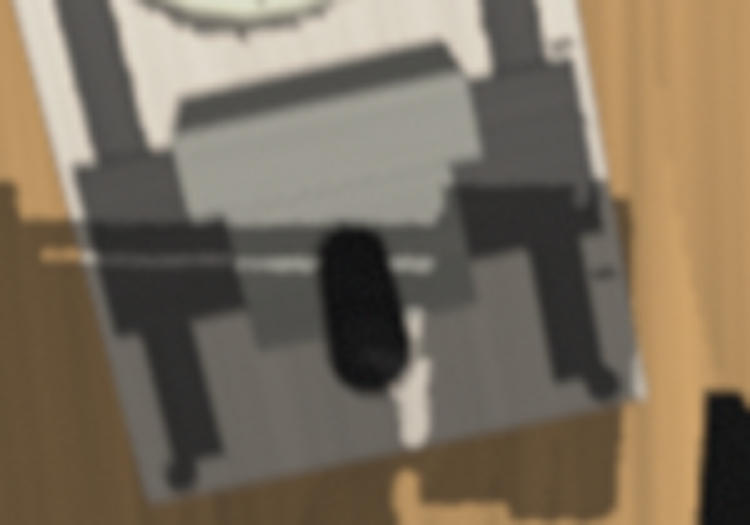

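View pics/w1d.png

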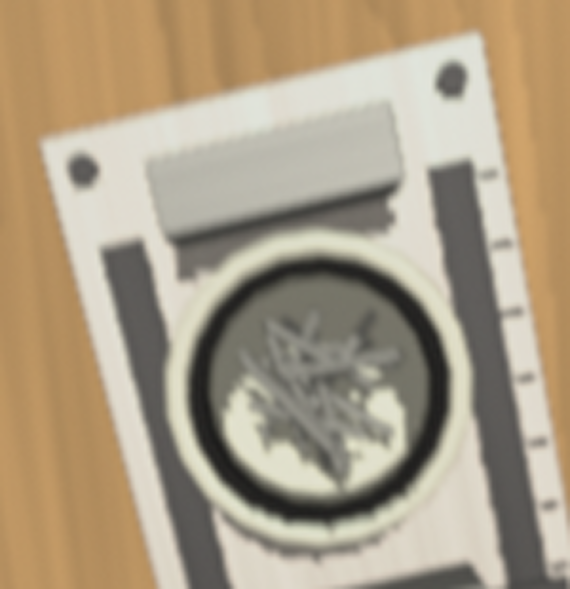

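```bash
python3 - <<'E'
from h import *
ps=np.load("pics/w1s.npy")
c=ray("wrist",[(246,57.4),(361.3,28.7),(398,239),(300,260.6)],.01,ps);print(c.round(4),np.linalg.norm(np.roll(c,-1,0)-c,axis=1),c.mean(0))
ex=(c[0]-c[1]+c[3]-c[2]);print("yaw",np.arctan2(ex[1],ex[0]));ey=c[2]+c[3]-c[0]-c[1];print(np.arctan2(-ey[0],ey[1]))
print("post",ray("wrist",[(344,231)],.09,ps))
# scene check of post top and jar
s=np.array([(290+325/5,170+66/5)]);print("scene post",ray("scene",s,.09))
print("jar ring ctr scene",ray("scene",[(290+212/5,170+150/5)],.087),"wrist",ray("wrist",[(235+318/3.8,20+389/3.8)],.083,ps))
E
```

```text
[[ 0.6443 -0.1287  0.01  ]
 [ 0.5273 -0.1455  0.01  ]
 [ 0.4965  0.08    0.01  ]
 [ 0.6125  0.0973  0.01  ]] [0.11822234 0.22755576 0.11734579 0.22828899] [ 0.57014436 -0.02423348  0.01      ]
yaw 0.14525757033344078
0.13787259401566757
post [[0.56190402 0.03482634 0.09      ]]
scene post [[0.55891967 0.03464151 0.09      ]]
jar ring ctr scene [[ 0.57655628 -0.06065298  0.087     ]] wrist [[ 0.57653453 -0.06202355  0.083     ]]
```

The post is at (0.561,0.035) by both cameras, jig yaw is about 0.14, and the jaw is already about 20 mm along. Next I align with the post and descend.

Call:
play_rows(
  targets=[
    [0, 0, 0.11, -0.009, 0.019, 0, 1],
    [0, 0, 0.11, -0.009, 0.019, -0.02, 1],
    [0, 0, 0, 0, 0, -0.04, 1],
    [0, 0, 0, 0, 0, -0.04, 1],
  ],
)

```text
t: 2.15
eef_pos: [0.5643, 0.0286, 0.1309]
ee_rot: [3.138, -0.003, -1.441]
force: [-0.3, 0.2, -0.3]
width: 0.0877
```

```bash
python3 - <<'E'
from h import *
st=get_state();print(st["eef_pos"],st["ee_rot"],st["force"]);p,d=grab_frame("wrist");cv2.imwrite("pics/w2.png",p)
E
```

```text
[0.56426489 0.02857252 0.13090784] [ 3.13813506e+00 -2.84553593e-03 -1.44076178e+00] [-0.26704429  0.23564559 -0.30278309]
```

View pics/w2.png

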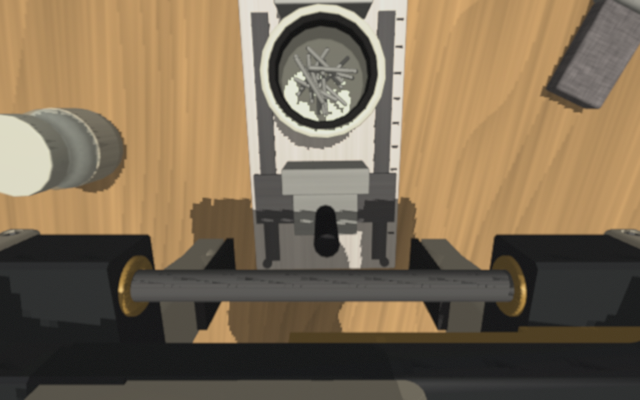

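The post top is at (326,243), nearly centred between the fingers. I descend, correct the offset and pinch.

Call:
play_rows(
  targets=[
    [0, 0, 0, -0.002, 0.006, -0.03, 1],
    [0, 0, 0, -0.001, 0.001, -0.025, 1],
    [0, 0, 0, 0, 0, -0.004, 1],
    [0, 0, 0, 0, 0, 0, 0],
    [0, 0, 0, 0, 0, 0, 0],
    [0, 0, 0, 0, 0, 0, 0],
    [0, 0, 0, 0, 0, 0, 0],
    [0, 0, 0, 0, 0, 0, 0],
  ],
  grip_force=40,
)

```text
t: 3.2
eef_pos: [0.5597, 0.0353, 0.0691]
ee_rot: [3.133, -0.003, -1.441]
force: [-0.2, 0.1, 0.1]
width: 0.0432
```

Call:
play_rows(
  targets=[
    [0, 0, 0, 0, 0, 0, 0],
    [0, 0, 0, 0, 0, 0, 0],
    [0, 0, 0, 0, 0, 0, 0],
    [0, 0, 0, 0, 0, 0, 0],
    [0, 0, 0, 0, 0, 0, 0],
  ],
  grip_force=40,
)

```text
t: 3.82
eef_pos: [0.5605, 0.0355, 0.0693]
ee_rot: [3.134, -0.003, -1.441]
force: [0.2, 0.4, -0.3]
width: 0.0154
```

Gripped at 15.4 mm wide. Now I push along jig -y.

Call:
play_rows(
  targets=[
    [0, 0, 0, 0.001, -0.006, 0, 0],
    [0, 0, 0, 0.001, -0.006, 0, 0],
    [0, 0, 0, 0.001, -0.006, 0, 0],
    [0, 0, 0, 0.0005, -0.004, 0, 0],
    [0, 0, 0, 0.0005, -0.003, 0, 0],
  ],
)

```text
t: 4.45
eef_pos: [0.5643, 0.01, 0.0693]
ee_rot: [3.134, -0.002, -1.442]
force: [-3.3, 5.5, 2.3]
width: 0.0152
```

Call:
play_rows(
  targets=[
    [0, 0, 0, 0.0004, -0.003, 0, 0],
    [0, 0, 0, 0.0003, -0.002, 0, 0],
  ],
)

```text
t: 4.7
eef_pos: [0.5648, 0.0059, 0.0693]
ee_rot: [3.135, 0.001, -1.442]
force: [-5.7, 16.7, 4.8]
width: 0.0153
```

Call:
play_rows(
  targets=[
    [0, 0, 0, 0.0002, -0.002, 0, 0],
    [0, 0, 0, 0, 0, 0, 0],
  ],
)

```text
t: 4.95
eef_pos: [0.5647, 0.0063, 0.0693]
ee_rot: [3.135, 0.004, -1.443]
force: [0.4, 1.0, -0.3]
width: 0.0152
```

Call:
play_rows(
  targets=[
    [0, 0, 0, 0.0002, -0.002, 0, 0],
  ],
)

```text
t: 5.08
eef_pos: [0.5649, 0.0058, 0.0694]
ee_rot: [3.136, 0.006, -1.443]
force: [-6.4, 19.7, 4.5]
width: 0.0153
```

```bash
python3 - <<'E'
from h import *
st=get_state();print(st["eef_pos"],st["force"]);p,d=grab_frame("wrist");cv2.imwrite("pics/w3.png",p)
p,d=grab_frame("scene");cv2.imwrite("pics/s3.png",cv2.resize(p[160:250,290:400],None,fx=5,fy=5,interpolation=2))
print(get_state()["force"])
E
```

```text
[0.56485383 0.0058282  0.06935116] [-6.39036233 19.69895284  4.46322171]
[-4.6718283  15.02788016  2.88088493]
```

View pics/w3.png

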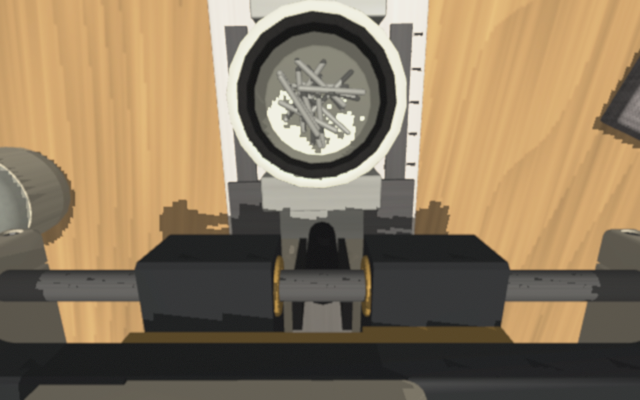

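View pics/s3.png

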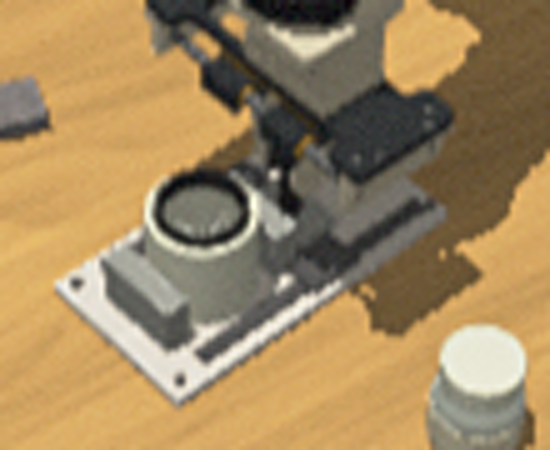

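The jar is touching both jaws: resistance reached about 20 N with no further motion after 29.9 mm of travel. I release and go up.

Call:
play_rows(
  targets=[
    [0, 0, 0, 0, 0, 0, 0],
    [0, 0, 0, 0, 0, 0, 0.7],
    [0, 0, 0, 0, 0, 0, 0.7],
    [0, 0, 0, 0, 0, 0, 0.7],
    [0, 0, 0, 0, 0, 0, 0.7],
    [0, 0, 0, 0, 0, 0.03, 0.7],
    [0, 0, 0, 0, 0, 0.05, 0.7],
    [0, 0, 0, 0, 0, 0.05, 0.7],
    [0, 0, 0, 0, 0, 0.05, 0.7],
  ],
)

```text
t: 6.3
eef_pos: [0.561, 0.0027, 0.2494]
ee_rot: [3.124, 0.003, -1.444]
force: [0.5, 0.8, 0.1]
width: 0.0612
```

```bash
python3 - <<'E'
from h import *
st=get_state();print(st["eef_pos"],st["ee_rot"],st["force"]);p,d=grab_frame("wrist");cv2.imwrite("pics/w4.png",p);np.save("pics/w4.npy",d);np.save("pics/w4s.npy",np.r_[st["eef_pos"],st["ee_rot"]])
P=cloud("wrist",d,st);z=P[...,2]
for lo,hi in((.077,.083),(.084,.09)):
    m=((z>lo)&(z<hi)).astype(np.uint8);m[230:]=0
    n,l,s,c=cv2.connectedComponentsWithStats(m,connectivity=8)
    for k in range(1,n):
        if s[k,4]>150:
            q=P[l==k];(cx,r)=cv2.minEnclosingCircle(np.ascontiguousarray(q[:,:2],np.float32));print(lo,s[k],cx,r,q[:,2].mean())
E
```

```text
[0.56097394 0.00273498 0.24938637] [ 3.12434030e+00  2.96592252e-03 -1.44415990e+00] [0.47437111 0.82419149 0.1194565 ]
0.077 [ 272   66   78   81 1245] (0.57779860496521, -0.06708476692438126) 0.034935131669044495 0.07979988088179314
0.084 [278  72  67  70 940] (0.5775702595710754, -0.06698504090309143) 0.029454221948981285 0.08676420475260974
```

View pics/w4.png

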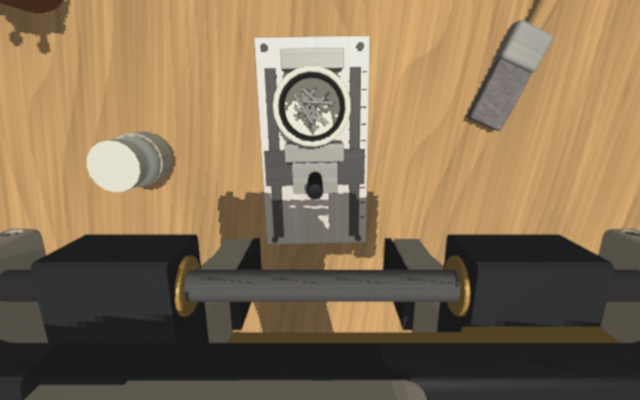

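The jar's rim centre is (0.5777,-0.067,0.080), with radius 34.9 mm and ring radius 29.5 mm, which match the given sizes. The jar is upright and sits between both jaws. Next, the lid.

Call:
play_rows(
  targets=[
    [0, 0, 0, -0.022, -0.042, 0, 0.5],
    [0, 0, 0, -0.022, -0.042, 0, 0.5],
    [0, 0, 0, -0.022, -0.042, 0, 0.5],
    [0, 0, 0, -0.022, -0.042, 0, 0.5],
    [0, 0, 0, -0.022, -0.042, 0, 0.5],
    [0, 0, 0, -0.022, -0.042, 0, 0.5],
  ],
)

```text
t: 7.1
eef_pos: [0.4297, -0.2539, 0.2593]
ee_rot: [3.141, 0.002, -1.438]
force: [2.4, -0.3, 0.8]
width: 0.044
```

```bash
cat > lid.py <<'E'
from h import *
import sys
st=get_state();print(st["eef_pos"],st["ee_rot"],st["force"]);p,d=grab_frame("wrist");cv2.imwrite(f"pics/{sys.argv[1]}.png",p)
P=cloud("wrist",d,st);z=P[...,2]
for lo,hi in((.011,.019),(.042,.05)):
    m=((z>lo)&(z<hi)).astype(np.uint8);m[265:]=0
    n,l,s,c=cv2.connectedComponentsWithStats(m,connectivity=8)
    for k in range(1,n):
        if s[k,4]>100:
            q=P[l==k];(cx,r)=cv2.minEnclosingCircle(np.ascontiguousarray(q[:,:2],np.float32));print(lo,s[k],np.round(cx,4),round(r,4),q[:,2].mean().round(4),p[l==k].mean(0).round())
E
python3 lid.py w5
```

```text
[ 0.42966426 -0.25392885  0.25926802] [ 3.14140006e+00  1.66477622e-03 -1.43772775e+00] [ 2.3580243  -0.2952972   0.79849983]
0.011 [    0     0   286    59 10083] [ 0.6384 -0.3964] 0.1495 0.0124 [120. 174. 206.]
0.011 [ 322    0   64   42 1778] [ 0.4209 -0.4277] 0.0327 0.016 [ 68. 196. 214.]
0.011 [433   0  59  22 907] [ 0.3115 -0.4485] 0.0295 0.0158 [ 59. 181. 207.]
0.011 [ 397   79   60   61 2285] [ 0.3244 -0.3377] 0.033 0.016 [ 62. 195. 222.]
0.011 [ 302   82   59   61 2377] [ 0.4296 -0.3207] 0.033 0.016 [208. 225. 226.]
0.011 [ 28  92 108  84 359] [ 0.7098 -0.2587] 0.0636 0.0151 [29. 41. 62.]
0.011 [ 213  142   57   56 1993] [ 0.5237 -0.2422] 0.033 0.016 [ 59. 193. 225.]
0.011 [342 170  69  95 910] [ 0.3605 -0.2016] 0.0694 0.0164 [ 77. 109. 134.]
0.042 [345   0  24  12 208] [ 0.4206 -0.426 ] 0.0109 0.0456 [ 56. 171. 192.]
0.042 [424  98  24  24 438] [ 0.3246 -0.3379] 0.012 0.0459 [ 58. 189. 216.]
0.042 [321 101  23  24 426] [ 0.4292 -0.3207] 0.0119 0.0459 [204. 221. 221.]
0.042 [225 165  22  21 370] [ 0.5235 -0.2423] 0.0118 0.0459 [ 57. 195. 227.]
```

View pics/w5.png

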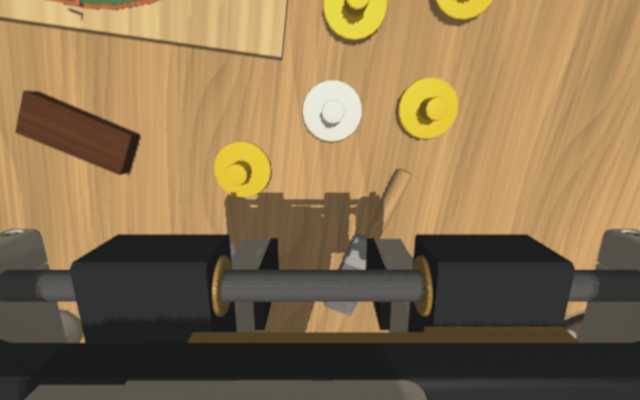

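The lid at wrist pixel (332,111) is white, with flange radius 33.0 mm and top z 0.046, at (0.4294,-0.3207). Everything around it is yellow.

Call:
play_rows(
  targets=[
    [0, 0, 0, 0, -0.04, 0, 0.5],
    [0, 0, 0, 0, -0.027, -0.03, 0.5],
    [0, 0, 0, 0, 0, -0.05, 0.5],
    [0, 0, 0, 0, 0, -0.05, 0.5],
    [0, 0, 0, 0, 0, -0.025, 0.5],
    [0, 0, 0, 0, 0, 0, 0.5],
  ],
)

```text
t: 7.9
eef_pos: [0.4249, -0.3289, 0.1005]
ee_rot: [-3.14, -0.001, -1.444]
force: [1.2, 0.1, 0.2]
width: 0.0436
```

```bash
python3 lid.py w6
```

```text
[ 0.42492563 -0.32887604  0.10045695] [-3.14034683e+00 -9.90598720e-04 -1.44401312e+00] [1.21807414 0.06853334 0.20992491]
0.011 [    0     0   245   143 28879] [ 0.5696 -0.4133] 0.0898 0.0124 [114. 166. 191.]
0.011 [ 475    0  109   86 5175] [ 0.313  -0.4626] 0.0333 0.0159 [ 55. 180. 210.]
0.011 [ 299    6  103  111 7227] [ 0.4208 -0.429 ] 0.0331 0.016 [ 67. 204. 223.]
0.011 [ 418  171   93   64 3683] [ 0.324  -0.3383] 0.0333 0.0159 [ 51. 172. 201.]
0.011 [ 271  176   91   88 4859] [ 0.4292 -0.3212] 0.033 0.016 [152. 168. 171.]
0.042 [ 537    0   49   42 1635] [ 0.3134 -0.4627] 0.0123 0.0456 [ 53. 177. 208.]
0.042 [ 333   33   43   47 1529] [ 0.4209 -0.4291] 0.0121 0.0458 [ 66. 202. 223.]
0.042 [463 212  40  23 707] [ 0.3244 -0.3382] 0.0121 0.0456 [ 52. 177. 208.]
0.042 [ 297  218   38   36 1035] [ 0.4294 -0.3212] 0.0122 0.0458 [115. 128. 130.]
```

View pics/w6.png

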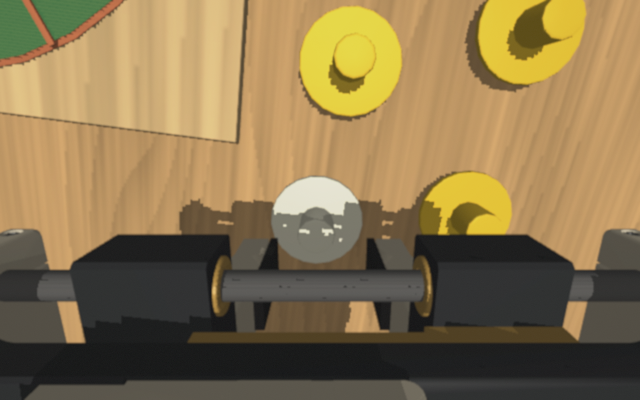

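The lid is confirmed at (0.4294,-0.321), visible at (317,220). The TCP needs (+0.0045,+0.008), then down to z 0.031.

Call:
play_rows(
  targets=[
    [0, 0, 0, 0.0045, 0.008, -0.01, 0.5],
    [0, 0, 0, 0, 0, -0.015, 0.5],
    [0, 0, 0, 0, 0, 0, 0.5],
  ],
)

```text
t: 8.32
eef_pos: [0.4325, -0.321, 0.078]
ee_rot: [-3.134, -0.004, -1.443]
force: [-1.1, -0.8, -0.5]
width: 0.0438
```

Call:
play_rows(
  targets=[
    [0, 0, 0, -0.003, 0, -0.02, 0.5],
    [0, 0, 0, 0, 0, -0.02, 0.5],
    [0, 0, 0, 0, 0, -0.003, 0.5],
    [0, 0, 0, 0, 0, 0, 0.5],
  ],
)

```text
t: 8.82
eef_pos: [0.4314, -0.3215, 0.0362]
ee_rot: [-3.131, -0.007, -1.441]
force: [0.5, -0.2, 1.1]
width: 0.0437
```

Call:
play_rows(
  targets=[
    [0.0056, 0.0114, 0, -0.002, 0.0005, -0.005, 0.5],
    [0, 0, 0, 0, 0, 0, 0.5],
  ],
)

```text
t: 9.07
eef_pos: [0.4302, -0.3213, 0.0323]
ee_rot: [-3.14, -0.0, -1.441]
force: [-0.2, -1.0, -0.4]
width: 0.0438
```

Call:
play_rows(
  targets=[
    [0, 0, 0, -0.0005, 0, -0.001, 0.1],
    [0, 0, 0, 0, 0, 0, 0.1],
    [0, 0, 0, 0, 0, 0, 0.1],
    [0, 0, 0, 0, 0, 0, 0.1],
    [0, 0, 0, 0, 0, 0, 0.1],
    [0, 0, 0, 0, 0, 0, 0.1],
  ],
  grip_force=40,
)

```text
t: 9.82
eef_pos: [0.4299, -0.3214, 0.0318]
ee_rot: [-3.139, -0.001, -1.441]
force: [-0.4, 0.2, 0.1]
width: 0.0233
```

Gripped at 23.3 mm wide. I lift it and check.

Call:
play_rows(
  targets=[
    [0, 0, 0, 0, 0, 0.02, 0.1],
    [0, 0, 0, 0, 0, 0.04, 0.1],
    [0, 0, 0, 0, 0, 0.05, 0.1],
    [0, 0, 0, 0, 0, 0.05, 0.1],
    [0, 0, 0, 0, 0, 0, 0.1],
  ],
  grip_force=40,
)

```text
t: 10.45
eef_pos: [0.4281, -0.3208, 0.1956]
ee_rot: [3.141, 0.001, -1.441]
force: [0.2, 0.8, -1.5]
width: 0.023
```

```bash
python3 - <<'E'
from h import *
st=get_state();print(st["eef_pos"],st["ee_rot"],st["force"],st["width"])
p,d=grab_frame("wrist");cv2.imwrite("pics/w7.png",p)
p,d=grab_frame("side");cv2.imwrite("pics/sd7.png",cv2.resize(p[180:320,260:440],None,fx=4,fy=4,interpolation=2))
E
```

```text
[ 0.4281373  -0.3207991   0.19559572] [ 3.14111243e+00  8.77128117e-04 -1.44142774e+00] [ 0.17663332  0.83288111 -1.53429605] 0.022982354582738816
```

View pics/w7.png

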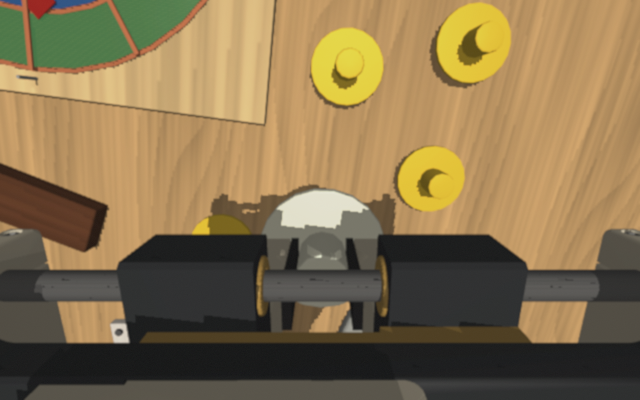

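View pics/sd7.png

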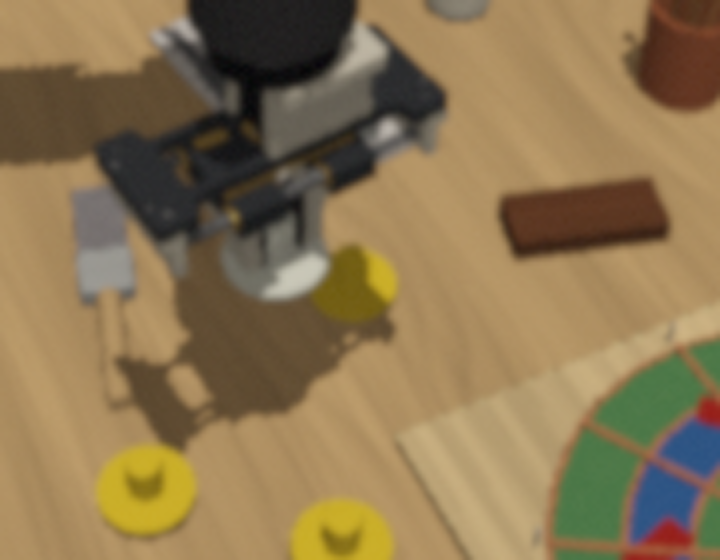

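The lid is held square. I carry it over the jar.

Call:
play_rows(
  targets=[
    [0, 0, 0, 0.025, 0.042, 0, 0.1],
    [0, 0, 0, 0.025, 0.042, 0, 0.1],
    [0, 0, 0, 0.025, 0.042, 0, 0.1],
    [0, 0, 0, 0.025, 0.042, 0, 0.1],
    [0, 0, 0, 0.025, 0.042, 0, 0.1],
    [0, 0, 0, 0.02, 0.035, 0, 0.1],
    [0, 0, 0, 0, 0, 0, 0.1],
    [0, 0, 0, 0, 0, 0, 0.1],
  ],
)

```text
t: 11.55
eef_pos: [0.5667, -0.0663, 0.1768]
ee_rot: [3.112, 0.008, -1.446]
force: [-0.6, 0.3, -1.7]
width: 0.0236
```

```bash
cat > corr.py <<'E'
from h import *
from scipy.spatial.transform import Rotation as R
import sys
st=get_state();Rc=R.from_euler("xyz",st["ee_rot"]);z=Rc.as_matrix()[:,2];w=np.cross(z,[0,0,-1])
print("pos",st["eef_pos"].round(4),"turn",w.round(4),"shift to jar",(np.array([.5777,-.067])-st["eef_pos"][:2]).round(4),"F",st["force"].round(1),st["moment"].round(2))
E
python3 corr.py
```

```text
pos [ 0.5667 -0.0663  0.1768] turn [-0.0044 -0.0302 -0.    ] shift to jar [ 0.011  -0.0007] F [-0.6  0.3 -1.7] [ 0.01 -0.07 -0.01]
```

Call:
play_rows(
  targets=[
    [-0.0042, -0.0304, 0, 0.011, -0.0007, -0.02, 0.1],
    [0, 0, 0, 0, 0, 0, 0.1],
  ],
)

```text
t: 11.8
eef_pos: [0.5762, -0.0686, 0.155]
ee_rot: [3.139, -0.0, -1.448]
force: [-0.9, -0.3, -0.6]
width: 0.0231
```

```bash
python3 corr.py
```

```text
pos [ 0.5762 -0.0686  0.155 ] turn [ 0.0003 -0.0023  0.    ] shift to jar [0.0015 0.0016] F [-0.9 -0.3 -0.6] [0.07 0.04 0.  ]
```

Call:
play_rows(
  targets=[
    [0, -0.002, 0, 0.0015, 0.0015, -0.015, 0.1],
    [0, 0, 0, 0, 0, -0.01, 0.1],
    [0, 0, 0, 0, 0, 0, 0.1],
  ],
)

```text
t: 12.18
eef_pos: [0.577, -0.0683, 0.1291]
ee_rot: [3.141, -0.0, -1.45]
force: [-0.2, -0.6, -0.7]
width: 0.0232
```

```bash
python3 corr.py; python3 - <<'E'
from h import *
p,d=grab_frame("scene");cv2.imwrite("pics/s8.png",cv2.resize(p[160:250,290:400],None,fx=5,fy=5,interpolation=2))
p,d=grab_frame("side");cv2.imwrite("pics/sd8.png",cv2.resize(p[140:240,280:400],None,fx=5,fy=5,interpolation=2))
E
```

```text
pos [ 0.577  -0.0683  0.1291] turn [ 0.0002 -0.0011  0.    ] shift to jar [0.0007 0.0013] F [-0.2 -0.6 -0.7] [0.03 0.02 0.02]
```

View pics/s8.png

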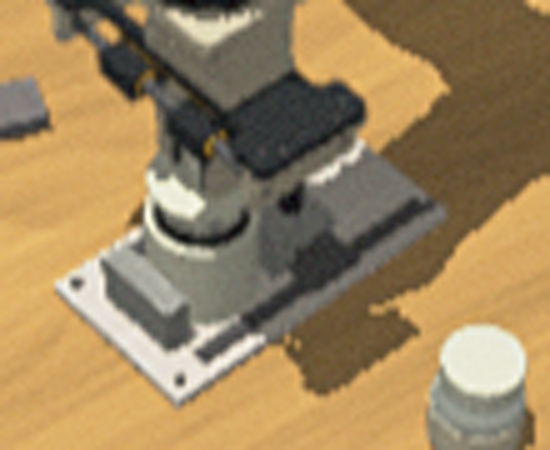

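View pics/sd8.png

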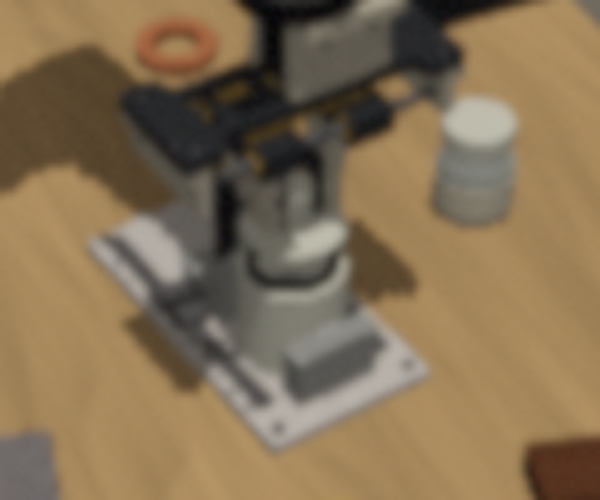

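The lid is centred over the ring in both views. I lower it into the mouth.

Call:
play_rows(
  targets=[
    [0, -0.001, 0, 0.0007, 0.0013, -0.006, 0.1],
    [0, 0, 0, 0, 0, -0.005, 0.1],
    [0, 0, 0, 0, 0, -0.005, 0.1],
    [0, 0, 0, 0, 0, 0, 0.1],
  ],
  grip_force=55,
)

```text
t: 12.78
eef_pos: [0.5788, -0.0665, 0.1137]
ee_rot: [-3.139, -0.0, -1.449]
force: [-0.3, -0.3, -0.6]
width: 0.0229
```

```bash
python3 corr.py
```

```text
pos [ 0.5788 -0.0665  0.1137] turn [-0.0001  0.0028  0.    ] shift to jar [-0.0011 -0.0005] F [-0.3 -0.3 -0.6] [ 0.01 -0.02  0.02]
```

Call:
play_rows(
  targets=[
    [0, 0.003, 0, -0.001, -0.0005, -0.003, 0.1],
    [0, 0, 0, 0, 0, -0.002, 0.1],
    [0, 0, 0, 0, 0, -0.002, 0.1],
  ],
)

```text
t: 13.15
eef_pos: [0.578, -0.0672, 0.1078]
ee_rot: [-3.141, -0.0, -1.448]
force: [-5.2, 2.2, 12.1]
width: 0.0228
```

```bash
python3 corr.py
```

```text
pos [ 0.578  -0.0672  0.1078] turn [0.0003 0.0003 0.    ] shift to jar [-0.0003  0.0002] F [-5.2  2.2 12.1] [ 0.79  2.   -0.06]
```

The flange is on the ring at the predicted height, with 12 N building. I press straight down.

Call:
play_rows(
  targets=[
    [0, 0, 0, 0, 0, -0.002, 0.1],
    [0, 0, 0, 0, 0, -0.002, 0.1],
  ],
  grip_force=60,
)

```text
t: 13.4
eef_pos: [0.578, -0.0671, 0.1065]
ee_rot: [-3.14, -0.001, -1.448]
force: [-4.8, 2.3, 12.1]
width: 0.0229
```

```bash
python3 corr.py
```

```text
pos [ 0.578  -0.0671  0.1065] turn [0.0007 0.0014 0.    ] shift to jar [-0.0003  0.0001] F [-4.8  2.3 12.1] [ 0.89  2.04 -0.02]
```

Call:
play_rows(
  targets=[
    [0, 0.001, 0, 0, 0, -0.003, 0.1],
    [0, 0, 0, 0, 0, -0.003, 0.1],
    [0, 0, 0, 0, 0, -0.003, 0.1],
  ],
)

```text
t: 13.78
eef_pos: [0.5779, -0.0671, 0.1019]
ee_rot: [-3.139, -0.001, -1.446]
force: [-6.3, 2.2, 12.0]
width: 0.023
```

```bash
python3 corr.py
```

```text
pos [ 0.5779 -0.0671  0.1019] turn [0.0012 0.0024 0.    ] shift to jar [-0.0002  0.0001] F [-6.3  2.2 12. ] [ 0.8   2.12 -0.05]
```

Call:
play_rows(
  targets=[
    [0.001, 0.0025, 0, 0, 0, -0.003, 0.1],
    [0, 0, 0, 0, 0, -0.003, 0.1],
  ],
)

```text
t: 14.02
eef_pos: [0.5781, -0.0672, 0.1017]
ee_rot: [-3.139, -0.001, -1.444]
force: [-11.4, 4.3, 27.2]
width: 0.0227
```

```bash
python3 corr.py
```

```text
pos [ 0.5781 -0.0672  0.1017] turn [0.0012 0.0023 0.    ] shift to jar [-0.0004  0.0002] F [-11.4   4.3  27.2] [ 1.68  4.46 -0.07]
```

It bottomed at TCP 0.1017, against an expected 0.1018, with 27 N and no motion. I release, rise straight up and inspect.

Call:
play_rows(
  targets=[
    [0, 0, 0, 0, 0, 0, 0.1],
    [0, 0, 0, 0, 0, 0, 0.5],
    [0, 0, 0, 0, 0, 0, 0.5],
    [0, 0, 0, 0, 0, 0, 0.5],
    [0, 0, 0, 0, 0, 0, 0.5],
    [0, 0, 0, 0, 0, 0.02, 0.5],
    [0, 0, 0, 0, 0, 0.03, 0.5],
    [0, 0, 0, 0, 0, 0.05, 0.5],
    [0, 0, 0, 0, 0.04, 0.04, 0.5],
    [0, 0, 0, 0, 0.04, 0.02, 0.5],
    [0, 0, 0, 0, 0, 0, 0.5],
  ],
)

```text
t: 15.4
eef_pos: [0.5772, 0.0141, 0.2656]
ee_rot: [-3.141, -0.001, -1.446]
force: [0.0, -0.7, 0.6]
width: 0.0442
```

```bash
python3 - <<'E'
from h import *
st=get_state();print(st["eef_pos"],st["ee_rot"],st["force"],st["width"])
p,d=grab_frame("wrist");cv2.imwrite("pics/w9.png",p);P=cloud("wrist",d,st);z=P[...,2]
np.savez("pics/w9.npz",P=P)
for lo,hi in((.082,.0905),(.110,.122),(.095,.109)):
    m=((z>lo)&(z<hi)).astype(np.uint8);m[225:]=0
    n,l,s,c=cv2.connectedComponentsWithStats(m,connectivity=8)
    for k in range(1,n):
        if s[k,4]>60:
            q=P[l==k];(cx,r)=cv2.minEnclosingCircle(np.ascontiguousarray(q[:,:2],np.float32));A=np.c_[q[:,:2]-q[:,:2].mean(0),np.ones(len(q))];print(lo,s[k],np.round(cx,4),round(r,4),q[:,2].mean().round(4),"tilt",np.linalg.lstsq(A,q[:,2],rcond=None)[0].round(4))
p,d=grab_frame("scene");cv2.imwrite("pics/s9.png",cv2.resize(p[160:250,290:400],None,fx=5,fy=5,interpolation=2))
E
```

```text
[0.57723873 0.0141137  0.26563453] [-3.14145389e+00 -1.04915636e-03 -1.44641954e+00] [ 0.04090799 -0.66815443  0.58756129] 0.04416074734933571
0.082 [ 296   61   71   74 3495] [ 0.5797 -0.0664] 0.033 0.086 tilt [0.0018 0.0009 0.086 ]
0.082 [327 170  17  17 181] [0.5661 0.0073] 0.0079 0.0891 tilt [-0.0703  0.1453  0.0891]
0.11 [318  83  29  29 642] [ 0.5798 -0.0664] 0.012 0.1159 tilt [ 0.0029 -0.0007  0.1159]
```

View pics/w9.png

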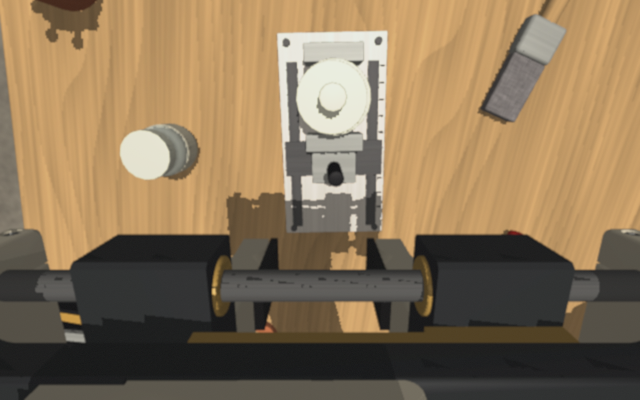

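View pics/s9.png

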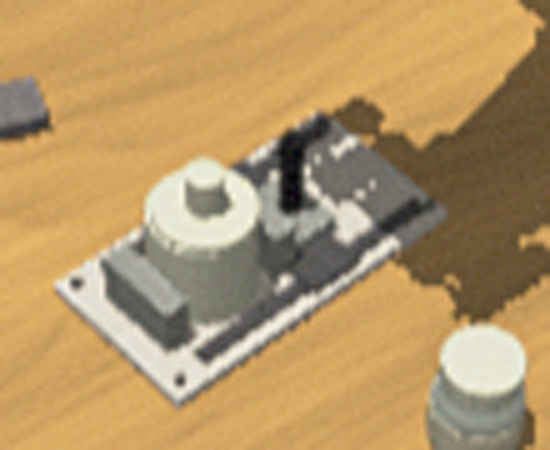

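The flange top is at z 0.0860 (expected 0.086) with tilt under 0.002 rad. The knob top is at 0.1159 (expected 0.116). The post is 74.9 mm from the jar axis (75 when clamped). I hand in.

```bash
python3 -c "
from station import *
print(job_done())"
```

```text
the job is handed in; nothing more can be done
None
```

The jar is closed and clamped. I handed the job in at about 15.5 s, with the gripper well clear of everything.

**Clamping:** I pinched the post and slid the jaw about 30 mm. It was already some 20 mm along at the start. At the end it resisted with about 20 N and did not move further, so the jar was held between both jaws.

**Lid:** I took the large white lid, whose flange radius measured 33.0 mm. I set it on the ring and pressed until it stopped, reaching 27 N vertically with no further motion.

**Last checks:**

| Check | Measured | Expected |
|---|---|---|
| Flange top height | 86.0 mm | 86 mm |
| Knob top height | 115.9 mm | 116 mm |
| Flange tilt | about 0.1° | 0° |
| Post to jar axis, along the jig | 74.9 mm | 75 mm when clamped |

- **Small disagreement:** the lid's centre read about 2 mm further in x than the jar mouth measured earlier. That is within the camera calibration error.
- **Other things on the bench:** nothing else was touched. I saw no sign of movement in the pictures, but I did not measure the bystanders again at the end.

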